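# Feel the inking pads and slide the springy ones into the tray

### The arm

A 6-joint arm with a two-finger parallel gripper is mounted at the origin on the work surface. World frame = base frame: x ahead of the robot, y to its left, z up, the work surface at z = 0. Lengths are in m, angles in rad, forces in N, time in s.
With the tool pointing down it reaches from about 0.275 to 1 m from the base axis. Payload 8.4 kg.
Tool frame: the origin (TCP) lies midway between the tips of the shut fingers; the grasp point (between the pads) lies behind it (manip.hold_point_z is the z of the grasp point in the tool frame, in m); z points along the fingers, y is the line along which they close (so a half turn about z gives the same grasp; the last joint's range is limited). The gripper opens to 85 mm and grips with 20 to 120 N. Pads are 22 mm wide; open, the fingers measure 114 mm over their backs; the gripper's body (76 mm by 85 mm) begins 54 mm behind the grasp point. The pads swing forward as they close: fully open they stand 13 mm farther back than shut.
Start: joints at [-1.344, 0.353, 1.633, -0, 1.155, -0.002], TCP at [0.142, -0.609, 0.231] pointing down, gripper open.
Joint ranges: [-2.63, 2.63], [-0.92, 2.1], [0.06, 2.66], [-1.3, 4.44], [0, 2.69], [-3.02, 3.02]. Speed limits (rad/s): [2.22, 2.22, 2.79, 3.14, 3.14, 3.14].

### API

Orientations are given as a unit quaternion [w, x, y, z].
In Python, from station import manip gives the robot as it stands. The module is installed in compiled form; this text tells all that it offers.
- The arm moves only by the shell command python3 -m inch 'ROWS' [FORCE]. ROWS is JSON, a list that holds one entry, the list of rows, each a list of 7 numbers: the shift along the tool's x, y, z in m, then the turn, a rotation vector about the tool's x, y, z in rad, then the closure, from -1 (fully open) to 1 (shut), so that 0 is half open. In form: [[[x, y, z, ax, ay, az, hand], ...]]. A call has 1 to 8 rows; each row shifts and turns the commanded pose from where the row before left it, along the tool's axes as they then stand; what a row does not reach is not made up. A row lasts 1/12 s, in which the tool goes at most 41.7 mm and 7.16 degrees, less where a joint would pass 70% of its speed; a pose out of reach is approached as far as the arm can. A call with a gripper value outside its range is refused whole. The fingers move at their own pace and stop on an object; FORCE is the grip in N (left out, the last holds). Time passes only in rows, so rows that do not move let the fingers close. It gives the time, the measured TCP pose, the force, the opening and the grip force at its end, in the units of the state.
- manip.get_obs(): the state, without advancing time (a new reading comes with each control period).
- manip.read_camera(name): name is "scene" or "top" or "wrist"; returns a dict with "image" (480x640x3 uint8, red, green, blue), "range_z" (480x640 float32, m along the optical axis (not along the pixel's ray), 0 where there is no reading), "mtx" (3x3 intrinsics, pixels), "D" ([k1, k2, p1, p2, k3] as OpenCV has them; the pictures are not rectified), "pose" (4x4, takes a point from camera to world coordinates). Camera axes: x right, y down, z forward; pixel columns grow to the right and rows downward; lengths in m; the calibration is good to about 2 mm. A picture is of the moment at which its call begins.
- manip.finish_job(): hands the job in; it is judged then, once.
The state is a dict: "t": time; "joints": joint angles; "qd": joint speeds; "joint_torque": joint torques, N m; "position": TCP position; "orientation": TCP orientation; "contact_force": force on the tool from outside, world axes, zero at the start; "torque": the same for the moment, N m; "opening": finger opening in m; "finger_force": force on a finger pad.
Only numpy, scipy, OpenCV 4.12 (cv2) and the standard library are available. Lean on these libraries where they do the work, as an engineer would, in place of code of your own. Each camera call takes 0.05 s, during which the arm holds its last target. There are 200 camera calls.

### The job

Some of the four foam inking pads standing in a row on the table have dried hard. Go along the row from the robot's left to its right and test each one by pressing its wooden back straight down about 8 mm, never more than half the foam's thickness, to feel whether it is springy or hard; slide every springy pad fully and squarely into the open-fronted steel tray behind the row, at any time after testing it. Keep the pads flat on the table, leave the hard ones standing where they are, and do not disturb anything else.

Things in the scene. Friction and masses are not known exactly. Their poses are not given: they have to be found in the camera images.
- pad_a: One of four foam inking pads, alike to see, in a row before the tray: grey foam slab 104 x 80 mm (its x, y), 30 mm thick, foot black with ink, under a beech back 94 x 72 mm, 22 mm thick; about 0.22 kg. Origin: centre of the underside, z up; flat top at z = 52 mm; x roughly along the tray's x. Some pads are springy, some dried hard (at least one each); only pressing tells.
- pad_b: One of four foam inking pads, alike to see, in a row before the tray: grey foam slab 104 x 80 mm (its x, y), 30 mm thick, foot black with ink, under a beech back 94 x 72 mm, 22 mm thick; about 0.22 kg. Origin: centre of the underside, z up; flat top at z = 52 mm; x roughly along the tray's x. Some pads are springy, some dried hard (at least one each); only pressing tells.
- pad_c: One of four foam inking pads, alike to see, in a row before the tray: grey foam slab 104 x 80 mm (its x, y), 30 mm thick, foot black with ink, under a beech back 94 x 72 mm, 22 mm thick; about 0.22 kg. Origin: centre of the underside, z up; flat top at z = 52 mm; x roughly along the tray's x. Some pads are springy, some dried hard (at least one each); only pressing tells.
- pad_d: One of four foam inking pads, alike to see, in a row before the tray: grey foam slab 104 x 80 mm (its x, y), 30 mm thick, foot black with ink, under a beech back 94 x 72 mm, 22 mm thick; about 0.22 kg. Origin: centre of the underside, z up; flat top at z = 52 mm; x roughly along the tray's x. Some pads are springy, some dried hard (at least one each); only pressing tells.
- pad_a_back (a joint): How far the back of pad_a is pressed down into its foam (m): 0 at rest, 0.008 the test squeeze (0.006 to 0.012 is fine), over 0.015 (half the foam) spoils it. Resistance: springy 1 N + 0.6 N per mm (about 6 N at 8 mm), comes right up again; hard 2 N per mm, give or take 2 N (14 to 18 N at 8 mm), stays about 1 mm down once pressed.
- pad_b_back (a joint): How far the back of pad_b is pressed down into its foam (m): 0 at rest, 0.008 the test squeeze (0.006 to 0.012 is fine), over 0.015 (half the foam) spoils it. Resistance: springy 1 N + 0.6 N per mm (about 6 N at 8 mm), comes right up again; hard 2 N per mm, give or take 2 N (14 to 18 N at 8 mm), stays about 1 mm down once pressed.
- pad_c_back (a joint): How far the back of pad_c is pressed down into its foam (m): 0 at rest, 0.008 the test squeeze (0.006 to 0.012 is fine), over 0.015 (half the foam) spoils it. Resistance: springy 1 N + 0.6 N per mm (about 6 N at 8 mm), comes right up again; hard 2 N per mm, give or take 2 N (14 to 18 N at 8 mm), stays about 1 mm down once pressed.
- pad_d_back (a joint): How far the back of pad_d is pressed down into its foam (m): 0 at rest, 0.008 the test squeeze (0.006 to 0.012 is fine), over 0.015 (half the foam) spoils it. Resistance: springy 1 N + 0.6 N per mm (about 6 N at 8 mm), comes right up again; hard 2 N per mm, give or take 2 N (14 to 18 N at 8 mm), stays about 1 mm down once pressed.
- tray: Fixed sheet-steel tray, inside 140 mm deep (x), 540 mm wide (y). Origin: centre of the floor, at table height; x away from the robot. Open towards the robot (mouth at x = -70 mm); other three walls 26 mm high, 3 mm thick. Floor level with the table, no step. Pads stand at x -175 to -145 mm, y about 200, 80, -80, -200 mm in its frame; each slides straight in along x past its neighbours.
- ink_tin: Bystander: steel ink tin, 76 mm across, 75 mm high, at the left (+y) end of the row. Origin: centre of its underside.
- tape_roll: Bystander: flat-lying roll of paper tape, 100 mm across, 24 mm high, at the right (-y) end of the row. Origin: centre of its underside.
- ink_knife: Bystander: ink knife with dark wooden handle, 170 mm long, lying along x in the gap between the two middle pads; under 30 mm high. Origin: on its underside near mid-length.
- brayer: Bystander: hand roller, 100 mm wide, handle and all 175 mm long, right of the tray; under 40 mm high. Origin: under the middle of its roller.
- water_glass: Bystander: drinking glass, 68 mm across, 130 mm high, at the left of the tray. Origin: centre of its underside.
Not all that is in view belongs to the job. Leave any blue or yellow look-alike of the pad_a alone.

How it is judged:
By the outcome, as a careful person would: the job done as asked, in the order asked, and still so for the second after the job is handed in, with the robot touching nothing.
It also fails if it takes over 64 s, if anything falls off the work surface, if the arm or the gripper's body presses on something with over 40 N, if the wrist force passes 120 N, or if a joint passes its speed limit or range.

## Working session

There is one attempt and no reset: what is moved stays moved. The work goes in short steps, Python scripts to look and compute and a shell command to move; the robot and the scene stay as the last step left them, time stands still between calls to the robot, and variables do not carry over. Pictures are saved under pics/ and viewed, at most 10 in all, crops included, and the job is handed in when it is done.

```bash
mkdir -p pics; python3 - <<'E'
from station import manip
import cv2,numpy as np
o=manip.get_obs(); print({k:np.round(v,3) if not isinstance(v,dict) else v for k,v in o.items()}, manip.hold_point_z)
for n in("top","scene"):
    r=manip.read_camera(n); np.savez(f"{n}0.npz",**r)
    cv2.imwrite(f"pics/{n}0.png",r["image"][:,:,::-1]); print(n,np.round(r["pose"],3).tolist(),np.round(r["mtx"],1).tolist(),r["D"])
E
```

```text
{'t': np.float64(0.0), 'joints': array([-1.344,  0.354,  1.634,  0.   ,  1.155, -0.002]), 'qd': array([-0.002,  0.   ,  0.001,  0.   , -0.   ,  0.001]), 'joint_torque': array([ 3.0000e-03, -6.0525e+01, -3.4206e+01,  0.0000e+00,  9.0000e-03,
       -0.0000e+00]), 'position': array([ 0.142, -0.608,  0.231]), 'orientation': array([-0.001,  0.993,  0.114, -0.   ]), 'contact_force': array([-0.198,  0.448,  0.365]), 'torque': array([-0.017,  0.004, -0.036]), 'finger_force': np.float64(0.0), 'opening': np.float64(0.085)} -0.0187
top [[-0.003, -0.996, 0.093, 0.365], [-1.0, 0.003, -0.007, 0.018], [0.007, -0.093, -0.996, 1.085], [0.0, 0.0, 0.0, 1.0]] [[481.9, 0.0, 323.6], [0.0, 481.9, 236.3], [0.0, 0.0, 1.0]] [-0.03528518  0.          0.          0.          0.        ]
scene [[-0.61, 0.47, -0.638, 1.425], [0.793, 0.365, -0.488, 0.754], [0.004, -0.803, -0.595, 0.956], [0.0, 0.0, 0.0, 1.0]] [[524.4, 0.0, 322.7], [0.0, 524.4, 242.8], [0.0, 0.0, 1.0]] [-0.10268061  0.          0.          0.          0.        ]
```

View pics/top0.png

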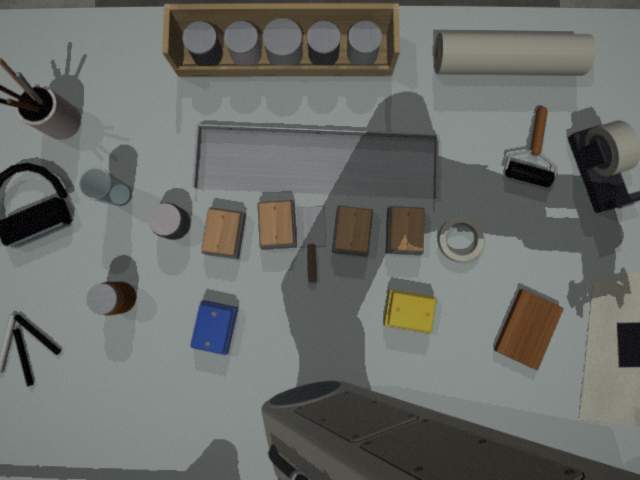

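View pics/scene0.png

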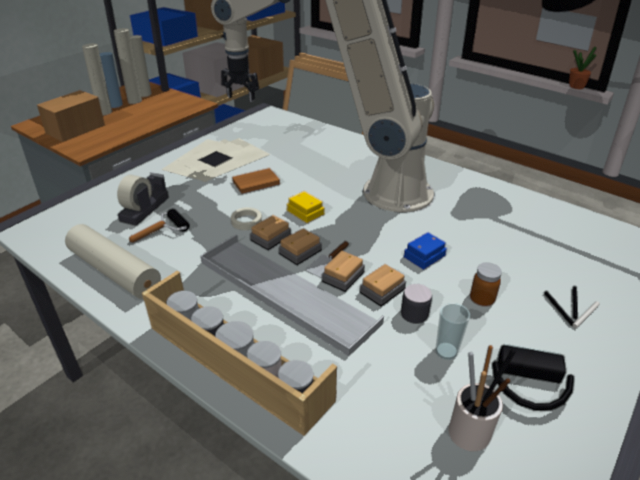

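Candidates in the top view: pads at (222,232), (277,223), (352,230) and (406,230). Look-alikes to leave alone: blue (214,327), yellow (411,311) and a wooden block (530,328). I choose the four beech-backed pads standing in the row before the tray (315,160).

```bash
cat > h.py <<'E'
import numpy as np,cv2
def cloud(r):
    h,w=r["range_z"].shape
    v,u=np.mgrid[:h,:w]
    n=cv2.undistortPoints(np.stack([u,v],-1).reshape(-1,1,2).astype(np.float64),r["mtx"],r["D"]).reshape(h,w,2)
    z=r["range_z"].astype(float); p=np.dstack([n*z[...,None],z])
    return p@r["pose"][:3,:3].T+r["pose"][:3,3]
def rect(P):
    (c,s,a)=cv2.minAreaRect((P[:,:2]*1000).astype(np.float32))
    if a>45:a-=90;s=s[::-1]
    return np.round(c,1),np.round(s,1),round(a,1)
E
python3 - <<'E'
from h import *
r=dict(np.load("top0.npz")); W=cloud(r)
cv2.imwrite("pics/crop0.png",cv2.resize(r["image"][100:290,140:500,::-1],None,fx=2.2,fy=2.2,interpolation=2))
for n,(u,v) in dict(p1=(222,232),p2=(277,223),p3=(352,230),p4=(406,230),tin=(170,220),tape=(461,240),knife=(312,262)).items():
    s=np.zeros(W.shape[:2],bool); s[v-40:v+40,u-34:u+34]=1
    lo=.012 if n in("tape","knife") else .042
    m=((W[...,2]>lo)&(W[...,2]<.1)&s).astype(np.uint8)
    _,L,st,_=cv2.connectedComponentsWithStats(m); 
    l=L[v,u] or 1+np.argmax(st[1:,4]); P=W[L==l]
    print(n,rect(P),"z",np.round(np.percentile(P[:,2],[5,50,95]),4), len(P))
s=np.zeros(W.shape[:2],bool); s[115:202,185:448]=1
m=s&(W[...,2]>.016)&(W[...,2]<.04); P=W[m]; print("tray",rect(P),len(P))
for n,c in(("left",(slice(135,185),slice(185,215))),("right",(slice(140,190),slice(425,445))),("back",(slice(115,140),slice(210,425)))):
    Q=W[c][m[c]]; print(n,len(Q),np.round(cv2.fitLine((Q[:,:2]*1000).astype(np.float32),2,0,.01,.01).ravel(),3), np.round(Q.min(0),3),np.round(Q.max(0),3))
E
```

```text
p1 (array([473.4, 234. ]), array([94.3, 73.7]), -7.7) z [0.048  0.052  0.0551] 1463
p2 (array([492.2, 115.3]), array([94.5, 72.5]), 3.5) z [0.0484 0.052  0.0551] 1437
p3 (array([477.7, -52.7]), array([93.8, 72.1]), -7.1) z [0.0484 0.052  0.055 ] 1434
p4 (array([ 478.3, -170.5]), array([94.7, 73. ]), -3.5) z [0.0483 0.0519 0.0552] 1454
tin (array([497.1, 345.9]), array([73.9, 73. ]), -43.0) z [0.0562 0.0745 0.0778] 1059
tape (array([ 458.5, -294. ]), array([98.8, 97.3]), -0.9) z [0.0158 0.0237 0.0272] 834
knife (array([407.6,  38.2]), array([86.5, 19.2]), 3.5) z [0.0132 0.0179 0.0224] 313
tray (array([624.5,  27.3]), array([171.7, 548.7]), -2.7) 1143
left 147 [ 9.98000e-01 -6.60000e-02  6.41699e+02  2.97220e+02] [0.582 0.292 0.016] [0.698 0.304 0.033]
right 140 [ 9.99000e-01 -5.30000e-02  6.27138e+02 -2.44272e+02] [ 0.569 -0.249  0.016] [ 0.685 -0.24   0.033]
back 697 [4.60000e-02 9.99000e-01 7.06247e+02 2.46090e+01] [ 0.693 -0.22   0.016] [0.721 0.267 0.036]
```

View pics/crop0.png

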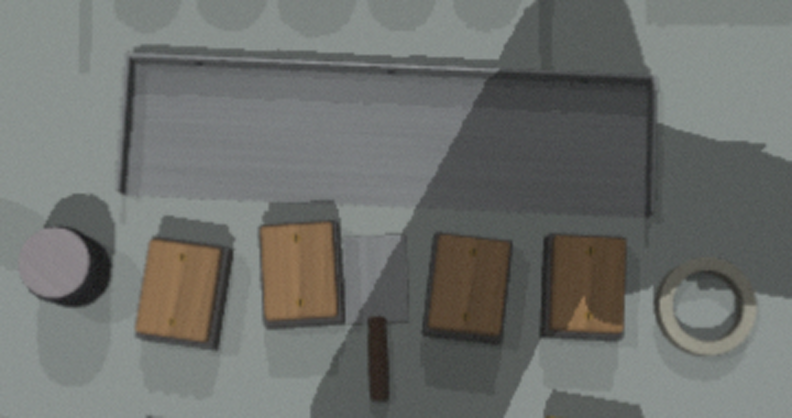

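The crop confirms the choice: four beech-backed pads in front of the tray, with the knife between the two middle ones. Tray origin is about (0.635, 0.027), yaw −2.7°. I level the tool yaw to 0 and go above pad 1 with the fingers shut.

```bash
python3 -m inch '[[[0,0,0,0,0,0.115,1],[0,0,0,0,0,0.114,1],[0.015,-0.038,0,0,0,0,1],[0.015,-0.038,0,0,0,0,1],[0.015,-0.038,0,0,0,0,1],[0.015,-0.038,0,0,0,0,1],[0.015,-0.038,0,0,0,0,1],[0.015,-0.038,0,0,0,0,1]]]'
python3 -m inch '[[[0.015,-0.038,0,0,0,0,1],[0.015,-0.038,0,0,0,0,1],[0.015,-0.038,0,0,0,0,1],[0.015,-0.038,0,0,0,0,1],[0.015,-0.038,0,0,0,0,1],[0.015,-0.038,0,0,0,0,1],[0.015,-0.038,0,0,0,0,1],[0.015,-0.038,0,0,0,0,1]]]'
```

```text
t: 0.77
position: [0.2319, -0.3787, 0.2309]
orientation: [-0.0, 1.0, -0.0, -0.0]
contact_force: [0.8, 0.3, 0.4]
opening: 0.0001
finger_force: 0.0
t: 1.43
position: [0.3519, -0.0748, 0.2314]
orientation: [0.0, 1.0, -0.0, 0.0]
contact_force: [1.3, -0.6, 0.4]
opening: 0.0001
finger_force: 0.0
```

```bash
python3 -m inch '[[[0.0152,-0.0386,0,0,0,0,1],[0.0152,-0.0386,0,0,0,0,1],[0.0152,-0.0386,0,0,0,0,1],[0.0152,-0.0386,0,0,0,0,1],[0.0152,-0.0386,0,0,0,0,1],[0.0152,-0.0386,0,0,0,0,1],[0.0152,-0.0386,0,0,0,0,1],[0.0152,-0.0386,0,0,0,0,1]]]'
python3 -m inch '[[[0,0,0.04,0,0,0,1],[0,0,0.04,0,0,0,1],[0,0,0.04,0,0,0,1],[0,0,0.03,0,0,0,1],[0,0,0.015,0,0,0,1],[0,0,0.004,0,0,0,1],[0,0,0,0,0,0,1],[0,0,0,0,0,0,1]]]'
python3 - <<'E'
from station import manip
import cv2,numpy as np
o=manip.get_obs();print(o["position"],o["contact_force"])
r=manip.read_camera("wrist");np.savez("w1.npz",**r)
cv2.imwrite("pics/w1.png",r["image"][:,:,::-1])
E
```

```text
t: 2.1
position: [0.4736, 0.2342, 0.231]
orientation: [0.0, 1.0, 0.0, -0.0]
contact_force: [1.0, -0.1, 1.1]
opening: 0.0001
finger_force: 0.0
t: 2.77
position: [0.4741, 0.2323, 0.063]
orientation: [-0.0, 1.0, -0.0, 0.0]
contact_force: [0.0, 0.9, -0.1]
opening: -0.0002
finger_force: 0.0
[0.47405377 0.23225981 0.06299575] [ 0.02166941  0.91896663 -0.12688886]
```

View pics/w1.png

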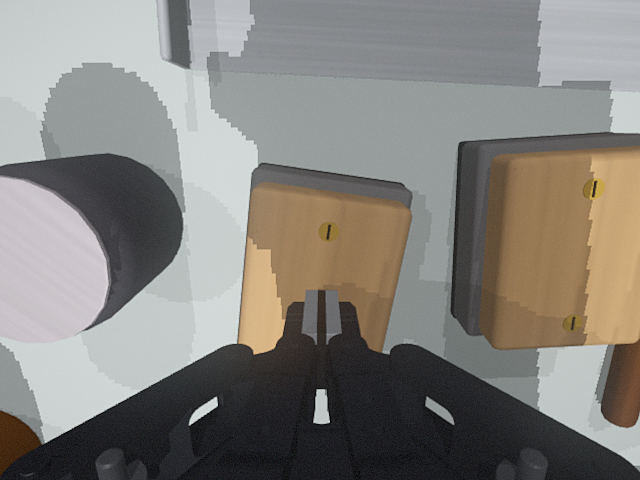

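The wrist view shows the tips (321,300) over the middle of pad 1's back. Next, a stepwise press.

```bash
python3 -m inch '[[[0,0,0.005,0,0,0,1],[0,0,0.003,0,0,0,1],[0,0,0,0,0,0,1]]]'
python3 -m inch '[[[0,0,0.003,0,0,0,1],[0,0,0,0,0,0,1]]]'
python3 -m inch '[[[0,0,0.003,0,0,0,1],[0,0,0,0,0,0,1]]]'
```

```text
t: 3.07
position: [0.4736, 0.2321, 0.0545]
orientation: [-0.0, 1.0, -0.0, 0.0]
contact_force: [0.1, 0.1, 0.6]
opening: 0.0
finger_force: 0.0
t: 3.23
position: [0.4737, 0.2321, 0.0513]
orientation: [-0.0, 1.0, -0.0, 0.0]
contact_force: [0.2, -0.1, 1.1]
opening: -0.0003
finger_force: 0.7
t: 3.4
position: [0.4738, 0.2321, 0.0482]
orientation: [-0.0, 1.0, -0.0, 0.0]
contact_force: [0.1, -0.2, 2.8]
opening: -0.0005
finger_force: 1.7
```

```bash
python3 -m inch '[[[0,0,0.003,0,0,0,1],[0,0,0,0,0,0,1]]]'
python3 -m inch '[[[0,0,0.0015,0,0,0,1],[0,0,0,0,0,0,1],[0,0,0,0,0,0,1]]]'
```

```text
t: 3.57
position: [0.4738, 0.2321, 0.0452]
orientation: [-0.0, 1.0, -0.0, 0.0]
contact_force: [0.7, 0.2, 4.8]
opening: -0.0002
finger_force: 2.6
t: 3.82
position: [0.4738, 0.2322, 0.044]
orientation: [-0.0, 1.0, -0.0, 0.0]
contact_force: [-0.4, -0.2, 5.4]
opening: -0.0
finger_force: 2.9
```

Pad 1 is springy (5.4 N at about 8 mm). I rise, open, turn to its yaw and go down to grasp its back.

```bash
python3 -m inch '[[[0,0,-0.025,0,0,0,1],[0,0,-0.025,0,0,0,1],[0,-0.0015,0,0,0,0.067,-1],[0,0,0,0,0,0.067,-1],[0,0,0,0,0,0,-1],[0,0,0,0,0,0,-1],[0,0,0,0,0,0,-1],[0,0,0,0,0,0,-1]]]'
python3 - <<'E'
from station import manip
import cv2,numpy as np
r=manip.read_camera("wrist")
cv2.imwrite("pics/w2.png",r["image"][:,:,::-1])
E
```

```text
t: 4.48
position: [0.4732, 0.2334, 0.0934]
orientation: [0.0, 0.998, -0.066, -0.0]
contact_force: [-0.7, -0.9, -0.5]
opening: 0.0725
finger_force: 0.0
```

View pics/w2.png

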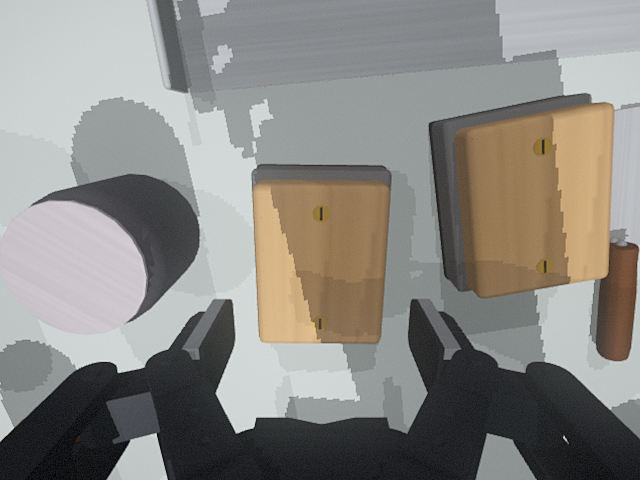

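Pad (321,260) is centred and parallel between the fingers (232 and 411), and the tin is clear to the left. Descending and closing gently.

```bash
python3 -m inch '[[[0,0,0,0,0,0,-1],[0,0,0,0,0,0,-1],[0,0,0.03,0,0,0,-1],[0,0,0.025,0,0,0,-1],[0,0,0.014,0,0,0,-1],[0,0,0,0,0,0,-1]]]' 25
python3 -m inch '[[[0,0,0,0,0,0,1],[0,0,0,0,0,0,1],[0,0,0,0,0,0,1],[0,0,0,0,0,0,1],[0,0,0,0,0,0,1]]]' 25
```

```text
t: 5.03
position: [0.4715, 0.2325, 0.0221]
orientation: [0.001, 0.998, -0.067, -0.002]
contact_force: [-0.8, -0.0, 0.6]
opening: 0.0853
finger_force: 0.0
t: 5.45
position: [0.4739, 0.2337, 0.0255]
orientation: [-0.0, 0.998, -0.067, 0.001]
contact_force: [-0.3, 0.6, -2.4]
opening: 0.0712
finger_force: 36.4
```

```bash
python3 -m inch '[[[0,0,0.001,0,0,0,1],[0,0,0,0,0,0,1],[0,0,0,0,0,0,1]]]'
```

```text
t: 5.7
position: [0.474, 0.2337, 0.0242]
orientation: [-0.0, 0.998, -0.067, 0.0]
contact_force: [0.8, -0.9, 1.3]
opening: 0.0712
finger_force: 36.8
```

```bash
python3 -m inch '[[[0,0,0.0007,0,0,-0.044,1],[0,0,0,0,0,-0.043,1],[0.012,0,0,0,0,0,1],[0.02,0,0,0,0,0,1],[0.02,0,0,0,0,0,1],[0.02,0,0,0,0,0,1],[0.02,0,0,0,0,0,1],[0.012,0,0,0,0,0,1]]]'
python3 -m inch '[[[0.015,0,0,0,0,0,1],[0.02,0,0,0,0,0,1],[0.02,0,0,0,0,0,1],[0.01,0,0,0,0,0,1],[0.005,0,0,0,0,0,1],[0,0,0,0,0,0,1],[0,0,0,0,0,0,1]]]'
```

```text
t: 6.37
position: [0.5797, 0.2285, 0.0234]
orientation: [-0.0, 1.0, -0.024, 0.0]
contact_force: [-2.3, -0.1, 2.1]
opening: 0.0714
finger_force: 36.9
t: 6.95
position: [0.6477, 0.2253, 0.0233]
orientation: [-0.0, 1.0, -0.024, 0.001]
contact_force: [2.7, -0.2, 3.0]
opening: 0.0711
finger_force: 36.9
```

```bash
python3 -m inch '[[[0,0,0,0,0,0,-1],[0,0,0,0,0,0,-1],[0,0,0,0,0,0,-1],[0,0,0,0,0,0,-1],[0,0,-0.02,0,0,0,-1],[0,0,-0.04,0,0,0,-1],[0,0,-0.03,0,0,0,1],[0,0,0,0,0,0,1]]]'
python3 -m inch '[[[-0.03,0.0234,0,0,0,0,1],[-0.03,0.0234,0,0,0,0,1],[-0.03,0.0234,0,0,0,0,1],[-0.03,0.0234,0,0,0,0,1],[-0.03,0.0234,0,0,0,0,1],[0,0,0.02,0,0,0,1],[0,0,0.02,0,0,0,1],[0,0,0,0,0,0,1]]]'
python3 - <<'E'
from h import *
from station import manip
o=manip.get_obs();print(o["position"],o["contact_force"])
r=manip.read_camera("top");W=cloud(r)
Z=W[...,2];X=W[...,0];Y=W[...,1]
m=(Z>.044)&(Z<.06)&(X>.56)&(X<.72)&(Y>.15)&(Y<.3); print(m.sum(),rect(W[m]))
E
```

```text
t: 7.62
position: [0.6508, 0.2266, 0.1198]
orientation: [-0.002, 1.0, -0.024, 0.004]
contact_force: [1.4, 0.8, -0.2]
opening: 0.0639
finger_force: 0.0
t: 8.28
position: [0.4895, 0.1148, 0.0708]
orientation: [0.0, 1.0, -0.024, -0.002]
contact_force: [-0.1, 0.0, -0.2]
opening: 0.0002
finger_force: 0.0
[0.48950841 0.11477088 0.07084932] [-0.072426    0.01475329 -0.24363507]
1118 (array([653.4, 225.5]), array([84.3, 73.2]), -2.6)
```

Pad 1 sits square in the tray (yaw −2.6°). Next, pressing pad 2.

```bash
python3 -m inch '[[[0.002,0,0.01,0,0,0,1],[0,0,0.006,0,0,0,1],[0,0,0.003,0,0,0,1],[0,0,0.002,0,0,0,1],[0,0,0,0,0,0,1]]]'
python3 -m inch '[[[0,0,0.003,0,0,0,1],[0,0,0,0,0,0,1]]]'
```

```text
t: 8.75
position: [0.494, 0.1155, 0.0518]
orientation: [0.0, 1.0, -0.023, -0.0]
contact_force: [-0.7, -0.2, -0.8]
opening: -0.0
finger_force: 0.0
t: 8.92
position: [0.4942, 0.1156, 0.0493]
orientation: [-0.0, 1.0, -0.024, 0.0]
contact_force: [-1.6, 0.3, 2.9]
opening: 0.0002
finger_force: 1.6
```

```bash
python3 -m inch '[[[0,0,0.003,0,0,0,1],[0,0,0,0,0,0,1]]]'
python3 -m inch '[[[0,0,0.0025,0,0,0,1],[0,0,0,0,0,0,1],[0,0,0,0,0,0,1]]]'
```

```text
t: 9.08
position: [0.4942, 0.1156, 0.0466]
orientation: [-0.0, 1.0, -0.024, 0.0]
contact_force: [-2.0, -0.3, 7.9]
opening: -0.0002
finger_force: 4.2
t: 9.33
position: [0.4942, 0.1156, 0.0445]
orientation: [-0.0, 1.0, -0.024, 0.0]
contact_force: [-2.6, -0.1, 13.5]
opening: -0.0005
finger_force: 6.3
```

Pad 2 is hard (13.5 N). I press one more mm to be sure of the squeeze, then go up and over to pad 3.

```bash
python3 -m inch '[[[0,0,0.0008,0,0,0,1],[0,0,0,0,0,0,1],[0,0,0,0,0,0,1]]]'
python3 -m inch '[[[0,0,-0.01,0,0,0,1],[0,0,-0.025,0,0,0,1],[0,0,0,0,0,0,1],[-0.0017,0.0338,0,0,0,0,1],[-0.0017,0.0338,0,0,0,0,1],[-0.0017,0.0338,0,0,0,0,1],[-0.0017,0.0338,0,0,0,0,1],[-0.0017,0.0338,0,0,0,0,1]]]'
python3 -m inch '[[[0,0,0.01,0,0,0,1],[0,0,0.008,0,0,0,1],[0,0,0.006,0,0,0,1],[0,0,0.002,0,0,0,1],[0,0,0,0,0,0,1]]]'
```

```text
t: 9.58
position: [0.4943, 0.1156, 0.0439]
orientation: [-0.0, 1.0, -0.024, 0.0]
contact_force: [-2.9, -1.1, 16.0]
opening: 0.0001
finger_force: 7.5
t: 10.25
position: [0.4772, -0.0544, 0.0779]
orientation: [0.0, 1.0, -0.023, 0.0]
contact_force: [0.7, 0.1, -0.1]
opening: 0.0002
finger_force: 0.0
t: 10.67
position: [0.4771, -0.052, 0.051]
orientation: [-0.0, 1.0, -0.023, -0.001]
contact_force: [-0.5, 0.8, 1.5]
opening: -0.0003
finger_force: 0.8
```

```bash
python3 -m inch '[[[0,0,0.003,0,0,0,1],[0,0,0,0,0,0,1]]]'
python3 -m inch '[[[0,0,0.003,0,0,0,1],[0,0,0,0,0,0,1]]]'
python3 -m inch '[[[0,0,0.001,0,0,0,1],[0,0,0,0,0,0,1],[0,0,0,0,0,0,1]]]'
```

```text
t: 10.83
position: [0.4775, -0.0521, 0.0486]
orientation: [-0.0, 1.0, -0.023, -0.0]
contact_force: [-1.2, 2.1, 3.3]
opening: 0.0001
finger_force: 1.5
t: 11.0
position: [0.4777, -0.0524, 0.0457]
orientation: [-0.0, 1.0, -0.023, 0.0]
contact_force: [-0.0, 3.5, 5.1]
opening: 0.0
finger_force: 2.4
t: 11.25
position: [0.4778, -0.0527, 0.045]
orientation: [-0.0, 1.0, -0.024, 0.0]
contact_force: [-0.1, 3.9, 5.2]
opening: -0.0002
finger_force: 2.6
```

Pad 3 is springy. After one more mm I rise, turn to its yaw and grasp.

```bash
python3 -m inch '[[[0,0,0.0008,0,0,0,1],[0,0,0,0,0,0,1],[0,0,-0.01,0,0,0,1],[0,0,-0.04,0,0,0,1],[0,0,0,0,0,0.077,-1],[0,0,0,0,0,0,-1],[0,0,0,0,0,0,-1],[0,0,0,0,0,0,-1]]]'
python3 -m inch '[[[0,0,0,0,0,0,-1],[0,0,0,0,0,0,-1],[0,0,0,0,0,0,-1],[0,0,0,0,0,0,-1]]]'
python3 - <<'E'
from station import manip
import cv2
r=manip.read_camera("wrist")
cv2.imwrite("pics/w3.png",r["image"][:,:,::-1])
E
```

```text
t: 11.92
position: [0.4768, -0.053, 0.0935]
orientation: [0.0, 0.998, -0.061, -0.001]
contact_force: [0.3, 0.1, -0.4]
opening: 0.048
finger_force: 0.0
t: 12.25
position: [0.4772, -0.053, 0.0936]
orientation: [-0.0, 0.998, -0.062, -0.0]
contact_force: [-0.4, -0.6, 0.1]
opening: 0.0852
finger_force: 0.0
```

View pics/w3.png

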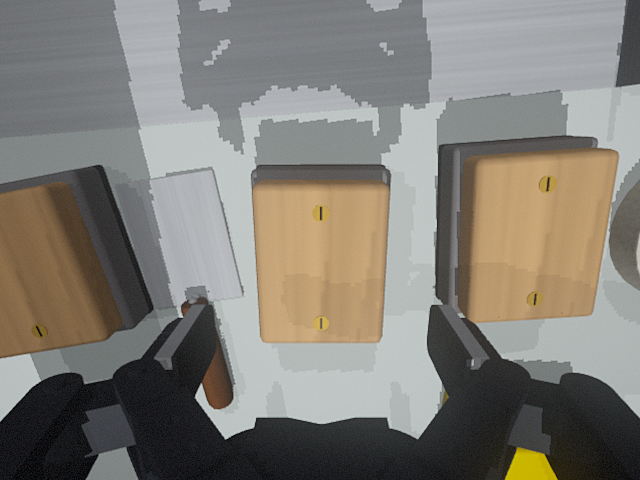

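Pad 3 (321,260) is centred between the fingers (213 and 430). Blade, handle and pad 4 lie outside the fingers. Descend and grip.

```bash
python3 -m inch '[[[0,0,0.03,0,0,0,-1],[0,0,0.025,0,0,0,-1],[0,0,0.014,0,0,0,-1],[0,0,0,0,0,0,-1]]]' 25
python3 -m inch '[[[0,0,0,0,0,0,1],[0,0,0,0,0,0,1],[0,0,0,0,0,0,1],[0,0,0,0,0,0,1],[0,0,0,0,0,0,1],[0,0,0.001,0,0,0,1],[0,0,0,0,0,0,1],[0,0,0,0,0,0,1]]]' 25
```

```text
t: 12.63
position: [0.4754, -0.0528, 0.0224]
orientation: [-0.0, 0.998, -0.062, -0.002]
contact_force: [-0.3, 0.8, 0.1]
opening: 0.0854
finger_force: 0.0
t: 13.3
position: [0.478, -0.0531, 0.0243]
orientation: [0.0, 0.998, -0.062, 0.001]
contact_force: [1.0, -0.7, 1.0]
opening: 0.0715
finger_force: 37.2
```

```bash
python3 -m inch '[[[0,0,0.0008,0,0,-0.039,1],[0,0,0,0,0,-0.038,1],[0.012,0,0,0,0,0,1],[0.02,0,0,0,0,0,1],[0.02,0,0,0,0,0,1],[0.02,0,0,0,0,0,1],[0.02,0,0,0,0,0,1],[0.012,0,0,0,0,0,1]]]'
python3 -m inch '[[[0.015,0,0,0,0,0,1],[0.02,0,0,0,0,0,1],[0.01,0,0,0,0,0,1],[0.006,0,0,0,0,0,1],[0,0,0,0,0,0,1],[0,0,0,0,0,0,1]]]'
```

```text
t: 13.97
position: [0.5831, -0.058, 0.0234]
orientation: [0.0, 1.0, -0.024, 0.0]
contact_force: [-2.6, -0.2, 2.7]
opening: 0.0711
finger_force: 37.3
t: 14.47
position: [0.6328, -0.0603, 0.0233]
orientation: [0.0, 1.0, -0.024, 0.001]
contact_force: [2.5, -0.3, 2.0]
opening: 0.0714
finger_force: 37.3
```

```bash
python3 -m inch '[[[0,0,0,0,0,0,-1],[0,0,0,0,0,0,-1],[0,0,0,0,0,0,-1],[0,0,0,0,0,0,-1],[0,0,-0.02,0,0,0,-1],[0,0,-0.04,0,0,0,-1],[0,0,-0.03,0,0,0,1],[0,0,0,0,0,0,1]]]'
python3 -m inch '[[[-0.03,0.0234,0,0,0,0,1],[-0.03,0.0234,0,0,0,0,1],[-0.03,0.0234,0,0,0,0,1],[-0.03,0.0234,0,0,0,0,1],[-0.03,0.0234,0,0,0,0,1],[0,0,0.02,0,0,0,1],[0,0,0.02,0,0,0,1],[0,0,0,0,0,0,1]]]'
python3 -m inch '[[[0,0,0.01,0,0,0,1],[0,0,0.006,0,0,0,1],[0,0,0.003,0,0,0,1],[0,0,0.001,0,0,0,1],[0,0,0,0,0,0,1]]]'
```

```text
t: 15.13
position: [0.6358, -0.0607, 0.1194]
orientation: [0.0, 1.0, -0.024, 0.004]
contact_force: [1.3, -0.8, -0.7]
opening: 0.0641
finger_force: 0.0
t: 15.8
position: [0.4742, -0.1698, 0.0706]
orientation: [-0.001, 1.0, -0.024, -0.002]
contact_force: [-1.1, 0.6, 0.5]
opening: -0.0004
finger_force: 0.0
t: 16.22
position: [0.4772, -0.1699, 0.0532]
orientation: [-0.0, 1.0, -0.023, -0.0]
contact_force: [0.4, -0.3, -0.3]
opening: -0.0
finger_force: 0.0
```

```bash
python3 -m inch '[[[0,0,0.003,0,0,0,1],[0,0,0,0,0,0,1]]]'
```

```text
t: 16.38
position: [0.4776, -0.1701, 0.0504]
orientation: [0.0, 1.0, -0.024, 0.001]
contact_force: [0.5, 0.7, 0.3]
opening: -0.0001
finger_force: 0.4
```

```bash
python3 -m inch '[[[0,0,0.003,0,0,0,1],[0,0,0,0,0,0,1]]]'
python3 -m inch '[[[0,0,0.0025,0,0,0,1],[0,0,0,0,0,0,1],[0,0,0,0,0,0,1]]]'
```

```text
t: 16.55
position: [0.4776, -0.1701, 0.0476]
orientation: [0.0, 1.0, -0.024, 0.001]
contact_force: [-0.8, 1.4, 5.4]
opening: 0.0001
finger_force: 3.1
t: 16.8
position: [0.4776, -0.1701, 0.0455]
orientation: [0.0, 1.0, -0.024, 0.001]
contact_force: [-2.0, 2.4, 10.5]
opening: 0.0001
finger_force: 5.3
```

```bash
python3 -m inch '[[[0,0,0.0017,0,0,0,1],[0,0,0,0,0,0,1],[0,0,0,0,0,0,1]]]'
```

```text
t: 17.05
position: [0.4776, -0.1702, 0.0441]
orientation: [0.0, 1.0, -0.024, 0.001]
contact_force: [-2.3, 1.5, 13.2]
opening: 0.0002
finger_force: 6.7
```

Pad 4 is hard (13.2 N at about 8 mm). I retreat and check everything.

```bash
python3 -m inch '[[[0,0,-0.01,0,0,0,1],[0,0,-0.03,0,0,0,1],[0,0,-0.04,0,0,0,1],[0,0,-0.04,0,0,0,1],[0,0,-0.04,0,0,0,1],[0,0,-0.03,0,0,0,1],[-0.02,0.035,0,0,0,0,1],[-0.02,0.035,0,0,0,0,1]]]'
python3 -m inch '[[[-0.02,0.035,0,0,0,0,1],[-0.02,0.035,0,0,0,0,1],[-0.02,0.035,0,0,0,0,1],[-0.02,0.035,0,0,0,0,1],[-0.02,0.035,0,0,0,0,1],[-0.02,0.035,0,0,0,0,1],[-0.02,0.03,0,0,0,0,1],[0,0,0,0,0,0,1]]]'
python3 - <<'E'
from h import *
from station import manip
r=manip.read_camera("top");W=cloud(r);cv2.imwrite("pics/end.png",r["image"][:,:,::-1])
X,Y,Z=[W[...,i] for i in range(3)]
m=((Z>.043)&(Z<.06)&(X>.4)&(X<.72)&(Y>-.24)&(Y<.29)).astype(np.uint8)
n,L,st,_=cv2.connectedComponentsWithStats(m)
for i in range(1,n):
    if st[i,4]>300:
        c,s,a=rect(W[L==i]); t=np.radians(-2.7); d=c-[635,26.6]
        print(c,s,a,"tray xy",np.round([d@[np.cos(t),np.sin(t)],d@[-np.sin(t),np.cos(t)]],1))
E
```

```text
t: 17.72
position: [0.4352, -0.2384, 0.236]
orientation: [0.001, 1.0, -0.021, 0.003]
contact_force: [-0.1, -0.4, -0.7]
opening: -0.0001
finger_force: 0.0
t: 18.38
position: [0.2792, -0.4758, 0.2335]
orientation: [0.001, 1.0, -0.025, -0.0]
contact_force: [-0.3, 1.6, -0.5]
opening: -0.0001
finger_force: 0.0
[648.2 225.6] [95.6 73.3] -3.0 tray xy [  3.8 199.4]
[632.9 -60.1] [95.4 72. ] -2.9 tray xy [  2.  -86.7]
[492.5 115.3] [94.6 72.2] 3.6 tray xy [-146.5   81.9]
[ 478.5 -170.6] [94.3 73.3] -3.0 tray xy [-147.  -204.4]
```

View pics/end.png

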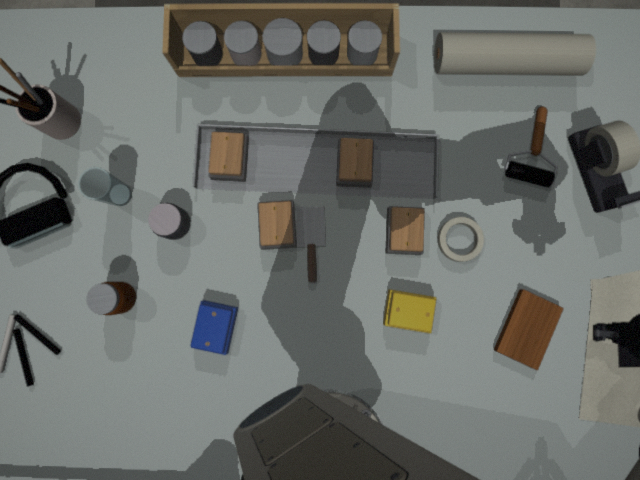

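The picture shows the two springy pads square inside the tray at (228,155) and (355,160). The hard pads stand where they were at (277,223) and (406,230), and nothing else has moved.

```bash
python3 -c "
from station import manip
print(manip.finish_job())"
```

```text
the job is handed in; nothing more can be done
None
```

Job handed in at about 18 s: pads 1 and 3 from the robot's left were springy and are now square inside the tray; pads 2 and 4 were hard and stand where they were, with nothing else moved.

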